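# Spin the plate whirler and brake it on its index

### The arm

A 7-joint arm with a two-finger parallel gripper is mounted at the origin on a cart in front of the work surface, level with it; the furniture and walls round the work are solid. World frame = base frame: x ahead of the robot, y to its left, z up, the work surface at z = 0. Lengths are in m, angles in rad, forces in N, time in s.
With the tool pointing down it reaches from about 0.425 to 0.925 m from the base axis. Payload 6.8 kg.
Tool frame: the origin (TCP) lies on the centre line of the jaws, within the pads' length; the fingertips stand 8 mm ahead of it and the grasp point (between the pads) lies 11 mm behind it (bot.tips_ahead is the distance from the TCP to the fingertips, in m); z points along the fingers, y is the line along which they close (so a half turn about z gives the same grasp; the last joint's range is limited). The gripper opens to 85 mm and grips with 20 to 120 N. Pads are 22 mm wide; open, the fingers measure 114 mm over their backs; the gripper's body (76 mm by 85 mm) begins 54 mm behind the grasp point. The pads swing forward as they close: fully open they stand 13 mm farther back than shut.
Start: joints at [1.033, 0.477, 0.022, 1.555, -0.011, 1.109, -0.083], TCP at [0.281, -0.614, 0.239] pointing down, gripper open.
Joint ranges: [-2.96, 2.96], [-0.34, 2.1], [-1.41, 1.46], [0.24, 2.44], [-1.37, 4.51], [0.17, 1.92], [-2.96, 2.96]. Speed limits (rad/s): [2.39, 2.39, 3.14, 3.14, 3.14, 3.14, 3.14].

### API

Orientations are given as a unit quaternion [w, x, y, z].
In Python, from station import bot gives the robot as it stands.
- The arm moves only by the tool send_rows, never from a script. Its argument "deltas" is text: rows parted by semicolons, each of 4 numbers parted by spaces: the shift along the tool's x, y, z in m, then the turn about the tool's z in degrees. In form: x y z spin; .... A call has 1 to 5 rows; each row is the pose to reach, as a shift and turn from the pose commanded when the call began, along the tool's axes at that moment; what a row does not reach only later rows make up. A row lasts 1/10 s, in which the tool goes at most 50 mm and 8.59 degrees, less where a joint would pass 70% of its speed; a pose out of reach is approached as far as the arm can. A call with a gripper value outside its range is refused whole. "claw" is the opening, from 0 (shut) to 1 (fully open), set as the call begins (left out, the last holds). The fingers move at their own pace and stop on an object; "force" is the grip in N (left out, the last holds). Time passes only in rows, so rows that repeat a pose let the fingers close. It gives the time, the measured TCP pose, the force, the opening and the grip force at its end, in the units of the state.
- bot.get_obs(): the state, without advancing time (a new reading comes with each control period).
- bot.read_camera(name): name is "scene" or "top" or "wrist"; returns a dict with "img" (480x640x3 uint8, red, green, blue), "depth" (480x640 float32, m along the optical axis (not along the pixel's ray), 0 where there is no reading), "fx", "fy", "cx", "cy" (pixels), "dist_coeffs" ([k1, k2, p1, p2, k3] as OpenCV has them; the pictures are not rectified), "camera_from_world" (4x4, takes a point from world to camera coordinates). Camera axes: x right, y up, looking along -z (the intrinsics and any distortion apply to the point x, -y, -z); pixel columns grow to the right and rows downward; lengths in m; the calibration is good to about 2 mm. A picture is of the moment at which its call begins.
- bot.hand_in(): hands the job in; it is judged then, once.
Trained networks look in a picture, given as the dict that the camera call returned (one of the last four; its "shot" number tells which), for a name from the list of things; names that differ only in an ending like _2 or _b are one class to them, and where a whole thing is asked for, a point or a joint stands for the part that bears it (a point fixed in the world has none). Each returns a list of dicts, best first, with "confidence" (0 to 1); they miss things now and then, are a little off and sometimes report something else, mostly with a low value. They report only what shows in the picture. A call takes as long as a camera call.
- bot.masks_of(picture, query): "mask" (480x640 bool, what is visible of it).
- bot.landmark_of(picture, query): "xyz" ([x, y, z] in m, in world coordinates, good to about 4 mm: a listed point, or the origin of a listed thing).
The state is a dict: "t": time; "q": joint angles; "joint_vel": joint speeds; "joint_torque": joint torques, N m; "eef_pos": TCP position; "tool_rot": TCP orientation; "contact_force": force on the tool from outside, world axes, zero at the start; "torque": the same for the moment, N m; "gripper_width": opening from 0.0 (shut) to 1.0 (fully open); "grasp_force": force on a finger pad.
Only numpy, scipy, OpenCV 4.12 (cv2) and the standard library are available. Lean on these libraries where they do the work, as an engineer would, in place of code of your own. Each camera call takes 0.05 s, during which the arm holds its last target. There are 200 camera calls.

### The job

The coated copper plate lies on the free-turning whirler. Flick the wheel round by one of its upright pegs so that it spins briskly, a turn in about six seconds or faster, and let it run untouched for at least two seconds; then, while it is still turning, brake it with a fingertip and leave it standing still with the tongue on its edge opposite the fixed pointer, easing it the last bit with the fingertip if it stopped short or long. The plate must stay lying between its stops, never lifted, and the jar, the tin and the ink tube beside the whirler must be left where they are.

Things in the scene. Friction and masses are not known exactly. Their poses are not given: they have to be found in the camera images.
- wheel: polished dark steel wheel of the plate whirler, 250 mm across, 12 mm thick, on a vertical axis over a round foot fixed to the worktop. Origin: on the axis at the wheel's underside, 30 mm above the worktop; z up, x to peg a, y to the tongue; any start angle. Its flat top is 42 mm above the worktop; its outer band, 90 to 125 mm from the axis, is bare: the place for a braking finger
- wheel_center (a point): centre of the wheel's top face, 42 mm above the worktop. The wheel turns endlessly either way: moment of inertia about 0.024 kg m2 (hidden changes of 20 percent); once flicked it coasts some 10 to 20 s, slowing steadily; a finger slides on its polished face (friction about 0.35): pressed on with 5 to 10 N it stops the wheel in 0.1 to 0.2 s, and it may swing back a few degrees when let go
- peg_a (a point): top centre of one of two equal upright steel pegs on the wheel, 80 mm from the axis on opposite sides; each 10 mm thick, rising 25 mm above the wheel's top
- peg_b (a point): top centre of the other peg
- tongue_tip (a point): outer end of the flat tongue, 20 mm wide and 6 mm thick, that sticks out 15 mm from the wheel's edge (140 mm from the axis, 38 mm above the worktop, lower than the wheel's top); a quarter turn anticlockwise of peg a
- pointer_tip (a point): inner end of the fixed steel pointer, 146 mm from the wheel's axis, 38 mm above the worktop, at the end of an arm that runs out from under the wheel and turns up just outside its edge (top 46 mm above the worktop). Its direction from the axis differs from start to start; when the tongue stands opposite it, the two tips are 6 mm apart
- plate: loose copper plate 65 x 100 x 8 mm lying on the middle of the wheel between eight small stop pins 8 mm high, its length along the line of the pegs. Origin: centre of its underside
- jar: loose glass jar of amber colour with a grey lid, 62 mm across, 88 mm high, a bystander; origin at the centre of its underside
- tin: loose metal ink tin, 61 mm across, 88 mm high, a bystander; origin at the centre of its underside, on the 6 mm thick glass slab at the right
- tube: loose ink tube lying flat, 39 x 134 x 27 mm, a bystander; origin at the centre of its underside; on the worktop in front of the hotplate, at the left

How it is judged:
On the way, in this order (a step that is already met when the one before it is completed fails the run):
1. the wheel spins freely, untouched, faster than 0.8 rad/s for 2 s (angular speed of wheel above 0.8 rad/s and contact force between each of the fingers, the arm and wheel below 0.05 N), for 2 s.
2. a finger comes onto the wheel while it still turns (over 0.05 rad/s) (angular speed of wheel above 0.05 rad/s and contact force between the fingers and wheel above 0.1 N).
At the end, for the whole second after the job is handed in: The wheel is at rest (under 0.03 rad/s) with the tongue's tip within 18 mm of the pointer's tip (about 17 mm or 7 degrees to either side), the plate still flat between its stops (within 10 mm of the centre, not raised 5 mm), and jar, tin and tube each within 30 mm of where they stood (distance between tongue_tip and pointer_tip below 0.018 m and angular speed of wheel below 0.03 rad/s and horizontal distance between plate and wheel_center below 0.01 m and z of plate in the frame of wheel_center below 0.005 m and distance of each of jar, tin, tube from where it was at the start of the episode below 0.03 m); the robot touches nothing.
It fails at once if the plate is lifted or pushed out of its stops (z of plate in the frame of wheel_center above 0.01 m or horizontal distance between plate and wheel_center above 0.015 m).
It fails at once if a bystander is moved or lifted (distance of any of jar, tin, tube from where it was at the start of the episode above 0.03 m).
It also fails if it takes over 58 s, if anything falls off the work surface, if the arm or the gripper's body presses on something with over 40 N, if the wrist force passes 120 N, or if a joint passes its speed limit or range.

## Working session

There is one attempt and no reset: what is moved stays moved. The work goes in short steps, Python scripts to look and compute and a tool call to move; the robot and the scene stay as the last step left them, time stands still between calls to the robot, and variables do not carry over. Pictures are saved under pics/ and viewed, at most 10 in all, crops included, and the job is handed in when it is done.

Besides the shell and the picture viewer there is one more tool, called as name(argument=value, ...) on one line, values as JSON. send_rows: Moves the arm, as the interface text tells. Its arguments: {"type":"object","properties":{"deltas":{"type":"string"},"claw":{"type":"number"},"force":{"type":"number"}},"required":["deltas"]}

```bash
mkdir -p pics; ls; python3 - <<'E'
from station import bot
import cv2,numpy as np
o=bot.get_obs();print({k:np.round(v,3).tolist() for k,v in o.items()},bot.tips_ahead)
p=bot.read_camera("top");q=bot.read_camera("scene")
cv2.imwrite("pics/a.png",p["img"][:,:,::-1]);cv2.imwrite("pics/b.png",q["img"][:,:,::-1])
for n,c in(("top",p),("scene",q)):
  for k in["wheel_center","peg_a","tongue_tip","pointer_tip","plate","jar","tin","tube"]:
    print(n,k,[(np.round(d["xyz"],3).tolist(),round(d["confidence"],2)) for d in bot.landmark_of(c,k)[:3]])
E
```

```text
pics
{'t': 0.0, 'q': [1.033, 0.478, 0.022, 1.556, -0.011, 1.109, -0.083], 'joint_vel': [0.0, -0.001, 0.0, -0.0, -0.0, 0.0, 0.001], 'joint_torque': [-0.0, -59.644, 1.608, -28.119, 0.012, 0.009, -0.0], 'eef_pos': [0.281, -0.613, 0.238], 'tool_rot': [-0.001, 0.977, 0.213, -0.0], 'contact_force': [0.058, 0.569, -0.495], 'torque': [0.007, -0.006, 0.034], 'grasp_force': 0.0, 'gripper_width': 1.001} 0.008
top wheel_center [([0.595, -0.259, 0.038], 0.76)]
top peg_a [([0.616, -0.332, 0.067], 0.66)]
top tongue_tip [([0.729, -0.225, 0.036], 0.76)]
top pointer_tip [([0.549, -0.392, 0.037], 0.69)]
top plate [([0.599, -0.261, 0.041], 0.56)]
top jar [([0.422, -0.006, 0.001], 0.87)]
top tin [([0.458, -0.576, 0.007], 0.89)]
top tube [([0.443, 0.154, -0.001], 0.7)]
scene wheel_center [([0.599, -0.258, 0.038], 0.8), ([0.612, -0.339, 0.069], 0.72)]
scene peg_a [([0.615, -0.342, 0.072], 0.76), ([0.578, -0.18, 0.067], 0.73)]
scene tongue_tip [([0.73, -0.223, 0.036], 0.71)]
scene pointer_tip [([0.552, -0.396, 0.034], 0.49)]
scene plate [([0.599, -0.256, 0.039], 0.61)]
scene jar [([0.578, -0.181, 0.067], 0.69), ([0.422, -0.01, -0.004], 0.58)]
scene tin [([0.456, -0.58, 0.009], 0.88)]
scene tube []
```

View pics/a.png

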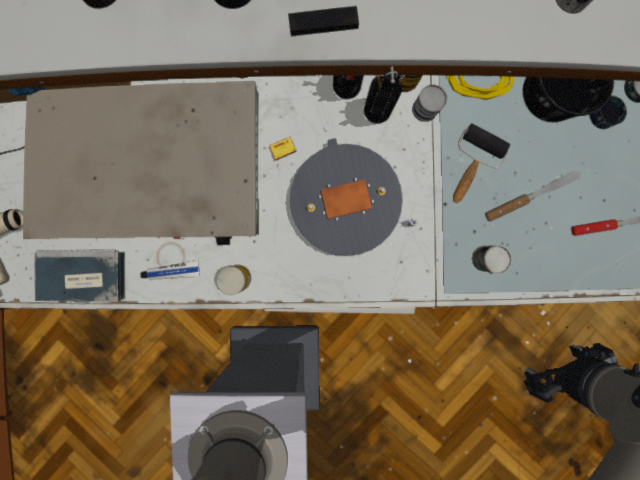

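View pics/b.png

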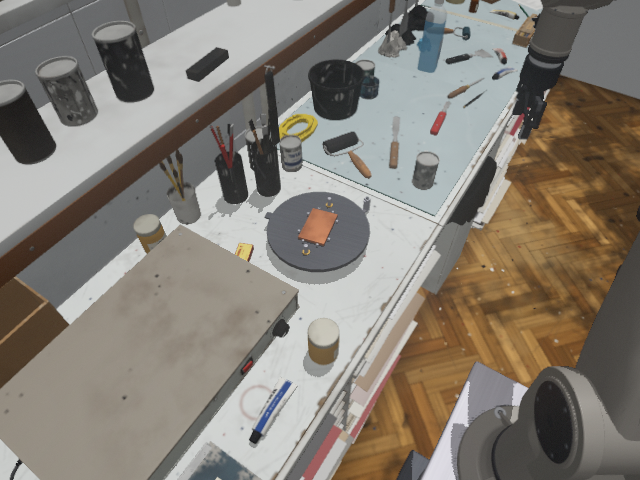

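The top view shows the wheel at about (346,199), the tongue at (332,143), the pointer at (408,222) and the pegs at (311,208) and (381,191). All of these match the networks' points. In the scene view the wheel is at (318,230), the pointer at (366,203), and the jar and tin are well clear. I'll shut the fingers, square the tool to the world axes and go to a spot behind peg a.

send_rows(deltas="0.0384 -0.013 0.0 24.6;0.08 -0.027 0 24.6;0.125 -0.042 0 24.6;0.17 -0.057 0 24.6;0.215 -0.072 0 24.6", claw=0)

```text
t: 1.4
eef_pos: [0.448, -0.4572, 0.2395]
tool_rot: [0.0, 1.0, 0.0, 0.0]
contact_force: [0.1, 0.2, -0.5]
gripper_width: 0.141
grasp_force: 0.0
```

send_rows(deltas="0.03 -0.03 0.02 0;0.06 -0.06 0.05 0;0.09 -0.09 0.085 0;0.129 -0.122 0.11 0;0.129 -0.122 0.13 0")

```text
t: 1.9
eef_pos: [0.5808, -0.3305, 0.1086]
tool_rot: [-0.001, 1.0, 0.004, 0.002]
contact_force: [0.8, 0.3, -0.5]
gripper_width: 0.0
grasp_force: 0.0
```

```bash
cat > h.py <<'E'
from station import bot
import numpy as np,cv2
C=np.array([.597,-.258])
def look(ks=("tongue_tip",),cam="top"):
    t=bot.get_obs()["t"];p=bot.read_camera(cam)
    for k in ks:
        for d in bot.landmark_of(p,k)[:2]:
            x=np.array(d["xyz"]);v=x[:2]-C
            print(round(t,3),k,np.round(x,3).tolist(),"r",round(np.hypot(*v),3),"ang",round(np.degrees(np.arctan2(v[1],v[0])),1),round(d["confidence"],2))
    return p
E
python3 - <<'E'
from h import *
p=look(("tongue_tip","pointer_tip","peg_a"))
# wheel centre from mask of wheel in top: fit ellipse, project on z=.042
m=bot.masks_of(p,"wheel")[0]["mask"].astype(np.uint8)
d=p["depth"];Rt=p["camera_from_world"];K=np.array([[p["fx"],0,p["cx"]],[0,p["fy"],p["cy"]],[0,0,1.]])
v,u=np.nonzero(m)
n=cv2.undistortPoints(np.c_[u,v].astype(float)[:,None],K,np.array(p["dist_coeffs"]))[:,0]
z=d[v,u];P=np.c_[n[:,0]*z,-n[:,1]*z,-z,np.ones(len(z))]@np.linalg.inv(Rt).T
s=P[abs(P[:,2]-.042)<.006][:,:2].astype(np.float32)
h=cv2.minEnclosingCircle(s);print(h,np.percentile(s,[1,50,99],axis=0),np.median(P[:,2]))
print(bot.get_obs()["eef_pos"],bot.get_obs()["t"])
E
```

```text
1.9 tongue_tip [0.731, -0.223, 0.04] r 0.139 ang 14.7 0.6
1.9 peg_a [0.615, -0.332, 0.067] r 0.076 ang -76.2 0.66
1.9 peg_a [0.583, -0.176, 0.066] r 0.083 ang 99.7 0.59
((0.604268491268158, -0.24524128437042236), 0.13042043149471283) [[ 0.48171484 -0.32944613]
 [ 0.62176913 -0.22479625]
 [ 0.7191706  -0.13822961]] 0.04233187553627288
[ 0.57497509 -0.33858977  0.11039518] 2.15
```

send_rows(deltas="0 0 0.025 0;0 0 0.048 0;0 0 0.048 0;0 0 0.048 0")

```text
t: 2.55
eef_pos: [0.5754, -0.3384, 0.0629]
tool_rot: [0.001, 1.0, -0.001, 0.001]
contact_force: [0.2, -0.7, 0.9]
gripper_width: 0.0
grasp_force: 0.0
```

send_rows(deltas="0.008 0 0 0;0.018 0 0 0;0.028 -0.002 0 0;0.038 -0.006 0 0;0.048 -0.012 0 0")

```text
t: 3.05
eef_pos: [0.6253, -0.324, 0.0616]
tool_rot: [0.0, 1.0, 0.0, 0.001]
contact_force: [0.4, -1.2, -0.2]
gripper_width: 0.001
grasp_force: 0.0
```

send_rows(deltas="0.010 -0.008 0 0;0.020 -0.017 0 0;0.010 -0.010 -0.025 0;-0.010 -0.005 -0.060 0;-0.03 0.0 -0.09 0")

```text
t: 3.55
eef_pos: [0.5943, -0.3234, 0.1523]
tool_rot: [-0.0, 1.0, 0.001, 0.0]
contact_force: [0.5, -0.3, 0.4]
gripper_width: -0.001
grasp_force: 0.0
```

```bash
python3 - <<'E'
from h import *
for i in range(3):look(("tongue_tip",))
print(bot.get_obs()["eef_pos"])
E
```

```text
3.55 tongue_tip [0.608, -0.116, 0.038] r 0.142 ang 85.8 0.88
3.65 tongue_tip [0.584, -0.119, 0.035] r 0.14 ang 95.4 0.63
3.65 tongue_tip [0.597, -0.26, 0.042] r 0.002 ang -79.7 0.21
3.75 tongue_tip [0.562, -0.12, 0.038] r 0.142 ang 104.2 0.6
[ 0.59415255 -0.32298852  0.15025725]
```

send_rows(deltas="-0.03 -0.02 0 0;-0.07 -0.045 0 0;-0.104 -0.065 0.0 0;-0.104 -0.065 0.045 0;-0.104 -0.065 0.088 0")

```text
t: 4.35
eef_pos: [0.4902, -0.2584, 0.0629]
tool_rot: [0.0, 1.0, 0.001, 0.001]
contact_force: [0.6, -0.3, -0.1]
gripper_width: -0.004
grasp_force: 0.0
```

send_rows(deltas="0 0 0 0;0 0 0 0;0 0 0 0;0 0 0 0;0 0 0 0")

```text
t: 4.85
eef_pos: [0.4907, -0.26, 0.0648]
tool_rot: [0.001, 1.0, 0.0, 0.001]
contact_force: [0.9, -1.2, -0.8]
gripper_width: 0.0
grasp_force: 0.0
```

send_rows(deltas="0 0 0 0;0 0 0 0;0 0 0 0;0 0 0 0;0 0 0 0")

```text
t: 5.35
eef_pos: [0.4896, -0.2595, 0.0633]
tool_rot: [-0.0, 1.0, 0.0, -0.0]
contact_force: [-0.3, -0.2, 0.5]
gripper_width: 0.004
grasp_force: 0.0
```

send_rows(deltas="0 0 0 0;0 0 0 0;0 0 0 0;0 0 0 0;0 0 0 0")

```text
t: 5.85
eef_pos: [0.4896, -0.2596, 0.0633]
tool_rot: [-0.0, 1.0, 0.0, -0.0]
contact_force: [-0.3, -0.2, 0.5]
gripper_width: 0.002
grasp_force: 0.0
```

```bash
python3 - <<'E'
from h import *
for i in range(2):look(("tongue_tip","pointer_tip"))
print(bot.get_obs()["eef_pos"],bot.get_obs()["t"])
E
```

```text
5.85 tongue_tip [0.634, -0.388, 0.037] r 0.135 ang -74.2 0.94
5.85 pointer_tip [0.548, -0.395, 0.036] r 0.145 ang -109.9 0.48
5.85 pointer_tip [0.422, -0.008, -0.002] r 0.305 ang 125.0 0.34
6.0 tongue_tip [0.662, -0.378, 0.036] r 0.137 ang -61.7 0.86
6.0 pointer_tip [0.547, -0.392, 0.033] r 0.143 ang -110.3 0.47
[ 0.48964637 -0.2595744   0.06330273] 6.15
```

send_rows(deltas="0 0 0.007 0;0 0 0.007 0;0 0 0.007 0;0 0 0.007 0;0 0 0.007 0")

```text
t: 6.65
eef_pos: [0.4897, -0.2596, 0.0564]
tool_rot: [0.0, 1.0, 0.0, 0.0]
contact_force: [-0.2, 0.8, 0.4]
gripper_width: -0.002
grasp_force: 0.0
```

send_rows(deltas="0 0 0 0;0 0 0 0;0 0 0 0;0 0 0 0;0 0 0 0")

```text
t: 7.15
eef_pos: [0.4896, -0.2596, 0.0563]
tool_rot: [0.0, 1.0, 0.0, 0.0]
contact_force: [-0.7, 0.8, -0.0]
gripper_width: 0.0
grasp_force: 0.0
```

send_rows(deltas="0 0 0 0;0 0 0 0;0 0 0 0;0 0 0 0;0 0 0 0")

```text
t: 7.65
eef_pos: [0.4897, -0.2595, 0.0563]
tool_rot: [-0.0, 1.0, 0.0, 0.0]
contact_force: [0.7, 0.4, -0.4]
gripper_width: -0.001
grasp_force: 0.0
```

send_rows(deltas="0 0 0 0;0 0 0 0;0 0 0 0;0 0 0 0;0 0 0 0")

```text
t: 8.15
eef_pos: [0.4897, -0.2596, 0.0563]
tool_rot: [-0.0, 1.0, 0.0, 0.0]
contact_force: [-0.6, -0.3, 0.9]
gripper_width: -0.001
grasp_force: 0.0
```

send_rows(deltas="0 0 0 0;0 0 0 0;0 0 0 0;0 0 0 0;0 0 0 0")

```text
t: 8.65
eef_pos: [0.4896, -0.2596, 0.0563]
tool_rot: [0.0, 1.0, 0.0, -0.0]
contact_force: [-0.5, -0.2, -0.1]
gripper_width: 0.004
grasp_force: 0.0
```

```bash
python3 - <<'E'
from h import *
for i in range(2):look(("tongue_tip",))
print(bot.get_obs()["eef_pos"],bot.get_obs()["t"])
E
```

```text
8.65 tongue_tip [0.552, -0.122, 0.038] r 0.144 ang 108.1 0.96
8.75 tongue_tip [0.542, -0.126, 0.038] r 0.143 ang 112.8 0.68
[ 0.48962529 -0.25956459  0.05628819] 8.85
```

send_rows(deltas="0 0 0 0;0 0 0 0;0 0 0 0;0 0 0 0;0 0 0 0")

```text
t: 9.35
eef_pos: [0.4896, -0.2596, 0.0563]
tool_rot: [0.0, 1.0, 0.0, 0.0]
contact_force: [0.0, 0.7, 0.1]
gripper_width: -0.005
grasp_force: 0.0
```

send_rows(deltas="0 0 0 0;0 0 0 0;0 0 0 0;0 0 0 0;0 0 0 0")

```text
t: 9.85
eef_pos: [0.4896, -0.2596, 0.0563]
tool_rot: [-0.0, 1.0, 0.0, 0.0]
contact_force: [-0.3, 0.1, 0.1]
gripper_width: 0.001
grasp_force: 0.0
```

send_rows(deltas="0 0 0 0;0 0 0 0;0 0 0 0;0 0 0 0;0 0 0 0")

```text
t: 10.35
eef_pos: [0.4896, -0.2596, 0.0563]
tool_rot: [0.0, 1.0, 0.0, 0.0]
contact_force: [-0.6, -0.6, 0.7]
gripper_width: 0.002
grasp_force: 0.0
```

send_rows(deltas="0 0 0 0;0 0 0 0;0 0 0 0;0 0 0 0;0 0 0 0")

```text
t: 10.85
eef_pos: [0.4897, -0.2596, 0.0563]
tool_rot: [0.0, 1.0, 0.0, 0.0]
contact_force: [-0.2, -0.1, -0.3]
gripper_width: 0.0
grasp_force: 0.0
```

```bash
python3 - <<'E'
from h import *
for i in range(2):look(("tongue_tip",))
print(bot.get_obs()["eef_pos"],bot.get_obs()["t"])
E
```

```text
[ 0.48964331 -0.25958997  0.05629919] 11.05
```

send_rows(deltas="0 0 0 0;0 0 0 0;0 0 0 0;0 0 0 0;0 0 0 0")

```text
t: 11.55
eef_pos: [0.4896, -0.2596, 0.0563]
tool_rot: [0.0, 1.0, 0.0, 0.0]
contact_force: [0.8, 0.1, 1.2]
gripper_width: 0.0
grasp_force: 0.0
```

```bash
python3 - <<'E'
from h import *
look(("tongue_tip",));look(("tongue_tip",),"scene")
print(bot.get_obs()["eef_pos"],bot.get_obs()["t"])
E
```

```text
11.65 tongue_tip [0.503, -0.362, 0.04] r 0.14 ang -131.9 0.63
[ 0.48964378 -0.25956154  0.05631037] 11.75
```

send_rows(deltas="0 0 0 0;0 0 0 0;0 0 0 0;0 0 0.002 0;0 0 0.003 0")

```text
t: 12.25
eef_pos: [0.4896, -0.2596, 0.0531]
tool_rot: [-0.0, 1.0, 0.0, -0.0]
contact_force: [-0.5, 0.1, -0.0]
gripper_width: -0.004
grasp_force: 0.0
```

send_rows(deltas="0 0 0.002 0;0 0 0.005 0;0 0 0.005 0;0 0 0.005 0")

```text
t: 12.65
eef_pos: [0.49, -0.2609, 0.0501]
tool_rot: [0.001, 1.0, -0.0, 0.001]
contact_force: [-5.0, -0.2, 17.6]
gripper_width: -0.001
grasp_force: 8.9
```

```bash
python3 - <<'E'
from h import *
look(("tongue_tip","pointer_tip"));look(("tongue_tip","pointer_tip"),"scene")
o=bot.get_obs();print(o["eef_pos"],o["t"],o["contact_force"])
E
```

```text
12.65 tongue_tip [0.442, 0.151, -0.002] r 0.438 ang 110.8 0.67
12.65 pointer_tip [0.55, -0.393, 0.037] r 0.143 ang -109.1 0.65
[ 0.48991963 -0.26087176  0.05005176] 12.95 [-4.7469745  -0.21278368 18.67708456]
```

```bash
python3 - <<'E'
from h import *
p=look(("tongue_tip","peg_a"));look(("tongue_tip","peg_a"),"scene")
cv2.imwrite("pics/c.png",cv2.resize(p["img"][120:280,260:460,::-1],None,fx=4,fy=4)[:600])
E
```

```text
12.95 tongue_tip [0.541, -0.384, 0.037] r 0.138 ang -113.9 0.77
12.95 peg_a [0.672, -0.283, 0.068] r 0.079 ang -18.2 0.87
12.95 peg_a [0.522, -0.224, 0.067] r 0.082 ang 155.9 0.57
13.1 peg_a [0.669, -0.287, 0.068] r 0.078 ang -22.1 0.64
```

View pics/c.png

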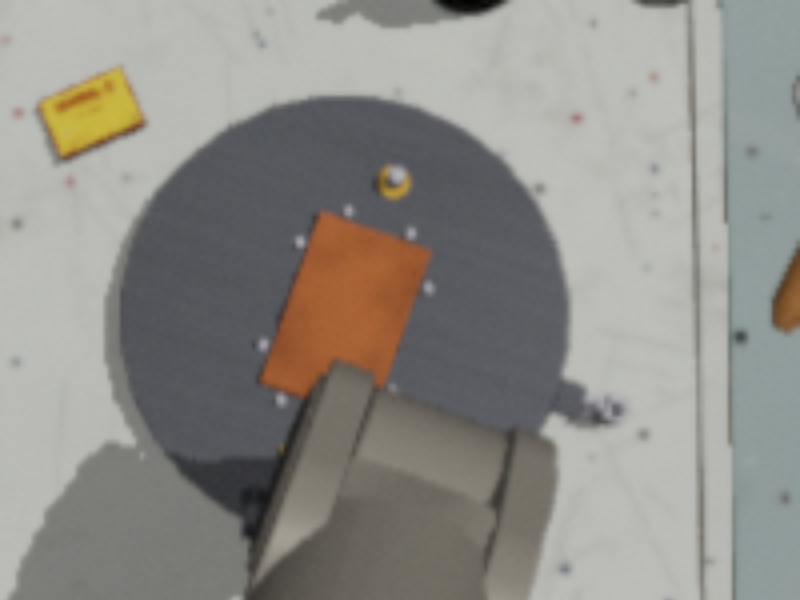

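The wheel is stopped with the tongue at (575,400), right against the pointer at (605,408). The plate is between its stops. I'll lift the finger straight up and check.

send_rows(deltas="0 0 -0.004 0;0 0 -0.01 0;0 0 -0.04 0;0 0 -0.08 0;0 0 -0.08 0")

```text
t: 13.75
eef_pos: [0.4927, -0.2609, 0.1331]
tool_rot: [0.002, 1.0, 0.0, 0.004]
contact_force: [1.1, -0.2, 0.1]
gripper_width: 0.0
grasp_force: 0.0
```

send_rows(deltas="-0.04 0 -0.04 0;-0.06 0 -0.04 0;-0.06 0 -0.04 0;-0.06 0 -0.04 0;-0.06 0 -0.04 0")

```text
t: 14.25
eef_pos: [0.4304, -0.2592, 0.1679]
tool_rot: [-0.0, 1.0, 0.001, 0.0]
contact_force: [-0.2, 0.5, 1.2]
gripper_width: 0.002
grasp_force: 0.0
```

```bash
python3 - <<'E'
from h import *
for i in range(2):
  p=look(("tongue_tip","pointer_tip","peg_a","plate","jar","tin","tube"))
cv2.imwrite("pics/d.png",cv2.resize(p["img"][130:270,280:440,::-1],None,fx=4,fy=4))
print(bot.get_obs()["eef_pos"])
E
```

```text
14.25 tongue_tip [0.54, -0.385, 0.036] r 0.139 ang -114.0 0.94
14.25 pointer_tip [0.55, -0.395, 0.037] r 0.145 ang -108.9 0.58
14.25 peg_a [0.672, -0.285, 0.067] r 0.08 ang -19.5 0.81
14.25 peg_a [0.525, -0.224, 0.066] r 0.079 ang 154.7 0.58
14.25 plate [0.545, -0.387, 0.039] r 0.139 ang -111.9 0.41
14.25 plate [0.548, -0.394, 0.038] r 0.144 ang -109.8 0.2
14.25 jar [0.421, -0.007, -0.002] r 0.307 ang 125.0 0.81
14.25 tin [0.461, -0.576, 0.007] r 0.346 ang -113.2 0.98
14.25 tube [0.439, 0.152, 0.002] r 0.44 ang 111.0 0.8
14.65 tongue_tip [0.543, -0.385, 0.039] r 0.138 ang -113.1 0.66
14.65 pointer_tip [0.55, -0.392, 0.035] r 0.141 ang -109.2 0.6
14.65 pointer_tip [0.542, -0.387, 0.036] r 0.14 ang -113.2 0.52
14.65 peg_a [0.672, -0.286, 0.067] r 0.079 ang -20.4 0.73
14.65 peg_a [0.521, -0.225, 0.068] r 0.083 ang 156.6 0.63
14.65 plate [0.6, -0.261, 0.043] r 0.004 ang -42.1 0.89
14.65 plate [0.439, 0.151, 0.0] r 0.439 ang 111.1 0.55
14.65 jar [0.424, -0.008, -0.002] r 0.304 ang 124.7 0.9
14.65 tin [0.461, -0.577, 0.004] r 0.347 ang -113.1 0.72
14.65 tin [0.597, -0.26, 0.038] r 0.002 ang -100.0 0.72
14.65 tube [0.438, 0.151, -0.001] r 0.438 ang 111.2 0.79
[ 0.42966403 -0.25961561  0.1683576 ]
```

View pics/d.png

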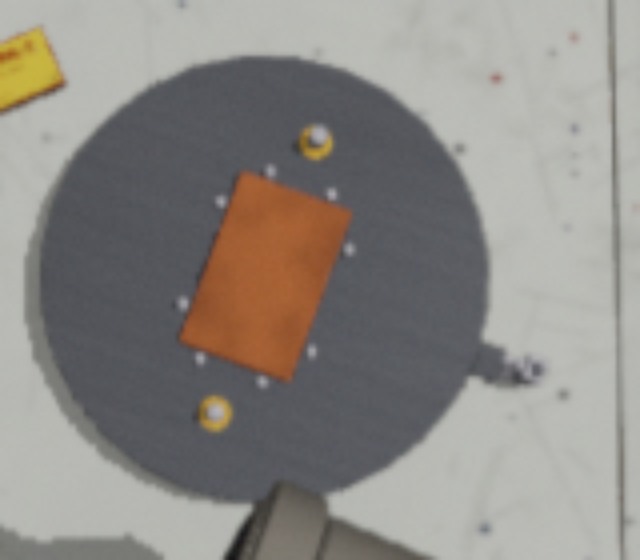

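The wheel is at rest: the tongue at (488,362) sits next to the pointer at (520,368), about 3° off and roughly 10–12 mm tip to tip. The plate is between its stops and the bystanders haven't moved, so I'm handing in.

```bash
python3 -c "
from station import bot
print(bot.hand_in())"
```

```text
the job is handed in; nothing more can be done
None
```

I handed the job in: flicked to about 1.6 rad/s, the wheel ran untouched for over 8 s and, braked by fingertip, stands still about 3° from the pointer (tips roughly 12 mm apart), with the plate between its stops and the jar, tin and tube unmoved; the hand-in returned no verdict.

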